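Set the photometer's filter slide to its third click stop and start a reading

ROBOT

A 6-joint arm with a two-finger parallel gripper is mounted at the origin on a cart in front of the work surface, level with it; the furniture and walls round the work are solid. World frame = base frame: x ahead of the robot, y to its left, z up, the work surface at z = 0. Lengths are in m, angles in degrees, forces in N, time in s.
With the tool pointing down it reaches from about 0.275 to 0.85 m from the base axis. Payload 5.2 kg.
Tool frame: the origin (TCP) lies at the very end of the fingers, on their centre line; the grasp point (between the pads) lies behind it (ctrl.pinch_z is the z of the grasp point in the tool frame, in m); z points along the fingers, y is the line along which they close (so a half turn about z gives the same grasp; the last joint's range is limited). The gripper opens to 85 mm and grips with 20 to 120 N. Pads are 22 mm wide; open, the fingers measure 114 mm over their backs; the gripper's body (76 mm by 85 mm) begins 54 mm behind the grasp point. The pads swing forward as they close: fully open they stand 13 mm farther back than shut.
Start: joints at [-87.651, 14.817, 87.949, -0, 77.235, -11.62], TCP at [0.133, -0.534, 0.231] pointing down, gripper open.
Joint ranges: [-179.93, 179.93], [-52.35, 119.4], [10.71, 147.94], [-69.91, 249.91], [12.55, 155.21], [-178.61, 178.61]. Speed limits (degrees/s): [147.25, 147.25, 180, 180, 180, 180].

INTERFACE

Orientations are given as [roll, pitch, yaw] about the fixed x, y, z axes, in that order (R = Rz(yaw) Ry(pitch) Rx(roll)).
In Python, from cell import ctrl gives the robot as it stands.
- The arm moves only by the tool servo_tool, never from a script. Its argument "commands" is a list that holds one entry, the list of rows, each a list of 5 numbers: the opening, from -1 (shut) to 1 (fully open), then the shift along the tool's x, y, z in mm, then the turn about the tool's z in degrees. In form: [[[grip, x, y, z, turn], ...]]. A call has 1 to 10 rows; each row is the pose to reach, as a shift and turn from the pose commanded when the call began, along the tool's axes at that moment; what a row does not reach only later rows make up. A row lasts 1/8 s, in which the tool goes at most 62.5 mm and 10.7 degrees, less where a joint would pass 70% of its speed; a pose out of reach is approached as far as the arm can. A call with a gripper value outside its range is refused whole. The fingers move at their own pace and stop on an object; the grip force is fixed at half the most. Time passes only in rows, so rows that repeat a pose let the fingers close. It gives the time, the measured TCP pose, the force, the opening and the grip force at its end, in the units of the state.
- ctrl.observe(): the state, without advancing time (a new reading comes with each control period).
- ctrl.capture(name): name is "scene" or "side" or "wrist"; returns the picture (384x512x3 uint8, red, green, blue); there is no depth.
- ctrl.camera_info(name): a dict with "vfov" (degrees; the focal length in pixels is half the picture's height over the tangent of half this angle, whatever the lens; pixels are square), "cx", "cy" (the principal point, pixels), "R" (3x3) and "t" (3): a world point X has camera coordinates R X + t. Camera axes: x right, y down, z forward; pixel columns grow to the right and rows downward; lengths in m; the calibration is good to about 2 mm. A picture is of the moment at which its call begins: read the wrist's pose just before it. camera_info takes no time and is no camera call; for the wrist camera it gives the pose at the moment of the call.
- ctrl.close_job(): hands the job in; it is judged then, once.
The state is a dict: "t": time; "qpos": joint angles; "joint_velocities": joint speeds; "joint_efforts": joint torques, N m; "tool_pos": TCP position; "tool_rot": TCP orientation; "ft_force": force on the tool from outside, world axes, zero at the start; "ft_torque": the same for the moment, N m; "opening": opening from 0.0 (shut) to 1.0 (fully open); "gripper_force": force on a finger pad.
Only numpy, scipy, OpenCV 4.12 (cv2) and the standard library are available. Lean on these libraries where they do the work, as an engineer would, in place of code of your own. Each camera call takes 0.05 s, during which the arm holds its last target. There are 200 camera calls.

TASK

On the photometer, push the handle of the filter slide to the left with a fingertip, counting the clicks, and stop when it has clicked into its third stop, without overshooting to the fourth. Then press the round key on the photometer's deck fully down and let it go. Only push and press: do not pinch the handle, and leave the vial, dish and bottle where they stand.

Things in the scene. Friction and masses are not known exactly. Their poses are not given: they have to be found in the camera images.
- photometer: Flat white box, fixed, 170 mm deep (x), 250 wide (y), deck 60 mm above the bench. Origin: centre of its underside; x to its back, y to its left, z up. On the deck: slot in a bright scale plate along y at x = -30 mm, with 5 dark marks on its near edge, one per click stop; round key front left; low display back left; black port cap, 16 mm high, at x 48, y -12; loose vial back right.
- filter_slide (a joint): Slide position in m: 0 at the right end, grows to the left (photometer +y), end stop 0.108. Starts at 0 to 0.018, on a free stretch that ends at 0.024. Click stops at 0.040, 0.056, 0.072 (third), 0.088, 0.104; a ridge 0.008 before each. A ridge resists with up to 5 N, falling towards its top, then the handle snaps ahead of the finger into the stop and stays; freed between two ridges, it settles there within 2 mm.
- handle_mid (a point): Middle of the slide's black upright handle, 18 mm above the deck (78 above the bench). Handle: 16 mm thick along the slide (right face 8 mm from this point), 24 mm wide across it, from 4 to 32 mm above the deck; its 18 mm wide central web rises to 36 mm. Fingers on its right and left faces at once (over 3 N each) count as pinching. At slide position 0 it lies at x = -30, y = -60 mm in the photometer's frame.
- read_key (a joint): Travel of the round key in m: 0 up, 0.006 fully down; about 5 N press it fully down; springs back by itself.
- read_key_top (a point): Centre of the top face of the round key, 28 mm across, in a low housing; it is pressed straight down. It lies at x = -45, y = 98 mm in the photometer's frame.
- vial: Loose small white vial, 25 mm across and 54 mm high, standing on the deck at the back right, its top 114 mm above the bench. Origin at the centre of its underside. To be left alone.
- petri_dish: Loose petri dish, 70 mm across and 17 mm high, on the bench left of the photometer. Origin at the centre of its underside. To be left alone.
- reagent_bottle: Loose bottle, 58 mm across and 114 mm high, on the bench right of the photometer. Origin at the centre of its underside. To be left alone.

How it is judged:
By the outcome, as a careful person would: the job done as asked, in the order asked, and still so for the second after the job is handed in, with the robot touching nothing.
It also fails if it takes over 56 s, if anything falls off the work surface, if the arm or the gripper's body presses on something with over 40 N, if the wrist force passes 120 N, or if a joint passes its speed limit or range.

## Working session

There is one attempt and no reset: what is moved stays moved. The work goes in short steps, Python scripts to look and compute and a tool call to move; the robot and the scene stay as the last step left them, time stands still between calls to the robot, and variables do not carry over. Pictures are saved under pics/ and viewed, at most 10 in all, crops included, and the job is handed in when it is done.

Besides the shell and the picture viewer there is one more tool, called by a JSON object that holds its "api" and its "payload". servo_tool: Moves the arm, as the interface text tells. Its arguments: {"type":"object","properties":{"commands":{"type":"array","items":{"type":"array","items":{"type":"array","items":{"type":"number"}}}}},"required":["commands"]}

```bash
mkdir -p pics; ls; python3 - <<'E'
from cell import ctrl
import cv2,numpy as np
a=ctrl.capture("scene");b=ctrl.capture("side")
cv2.imwrite("pics/scene0.png",a[:,:,::-1]);cv2.imwrite("pics/side0.png",b[:,:,::-1])
for n in("scene","side","wrist"):
  i=ctrl.camera_info(n);print(n,{k:np.round(v,4).tolist() for k,v in i.items() if not isinstance(v,str)})
o=ctrl.observe();print(o["t"],o["tool_pos"],o["tool_rot"],o["opening"],ctrl.pinch_z)
E
```

```text
pics
scene {'vfov': 55.1616, 'cx': 256.6453, 'cy': 196.4315, 'R': [[-0.6434, -0.7655, -0.0011], [-0.5597, 0.4714, -0.6815], [0.5222, -0.4379, -0.7318]], 't': [0.3246, 0.369, 0.7853]}
side {'vfov': 54.9168, 'cx': 253.7773, 'cy': 197.3799, 'R': [[-0.028, -0.9995, 0.0122], [-0.5459, 0.005, -0.8378], [0.8374, -0.0301, -0.5458]], 't': [-0.0102, 0.3664, 0.6264]}
wrist {'vfov': 58.055, 'cx': 252.5156, 'cy': 192.719, 'R': [[0.2415, -0.9704, -0.0017], [-0.9322, -0.2325, 0.2775], [-0.2697, -0.0654, -0.9607]], 't': [-0.549, -0.0355, 0.3805]}
0.1 [ 0.1327406  -0.53324763  0.23054865] [-1.79906517e+02 -1.76752454e-02  1.39676791e+01] 0.9991875464665778 -0.0187
```

View pics/scene0.png

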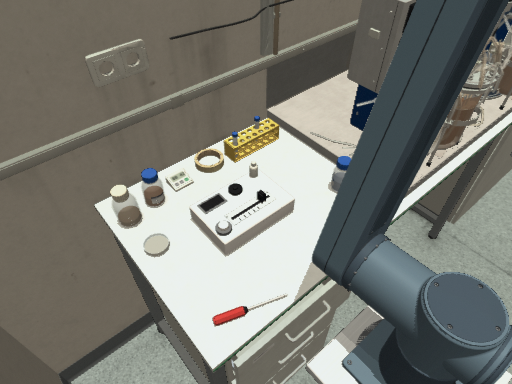

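View pics/side0.png

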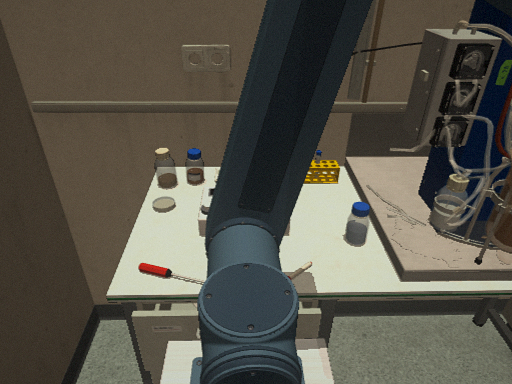

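The scene view shows the photometer at about (243,210), the black handle near (263,196), the key near (223,227), the vial near (253,170) and the dish at (156,244). In the side view the arm hides the photometer.

```bash
cat > h.py <<'E'
import numpy as np,cv2
from cell import ctrl
def ray(i,u,v,h=384):
    f=h/2/np.tan(np.radians(i["vfov"])/2);R=np.array(i["R"]);t=np.array(i["t"])
    return -R.T@t, R.T@np.array([(u-i["cx"])/f,(v-i["cy"])/f,1])
def onz(i,u,v,z):
    c,d=ray(i,u,v);return c+d*(z-c[2])/d[2]
def proj(i,X):
    f=192/np.tan(np.radians(i["vfov"])/2);p=np.array(i["R"])@X+np.array(i["t"])
    return np.array([i["cx"]+f*p[0]/p[2],i["cy"]+f*p[1]/p[2]])
def meet(i1,p1,i2,p2):
    c1,d1=ray(i1,*p1);c2,d2=ray(i2,*p2)
    s=np.linalg.lstsq(np.c_[d1,-d2],c2-c1,rcond=None)[0]
    a,b=c1+s[0]*d1,c2+s[1]*d2;return (a+b)/2,np.linalg.norm(a-b)
E
python3 - <<'E'
from h import *
a=cv2.imread("pics/scene0.png")
cv2.imwrite("pics/crop0.png",cv2.resize(a[160:255,180:310],None,fx=6,fy=6,interpolation=cv2.INTER_CUBIC))
i=ctrl.camera_info("scene")
for n,p,z in [("key",(223,227),.065),("cap",(235,188),.076),("handle base",(263,198),.064),("vialtop",(253,164),.114),("dish",(156,244),.017)]:print(n,onz(i,*p,z).round(3))
E
```

```text
key [0.522 0.101 0.065]
cap [ 0.606 -0.005  0.076]
handle base [ 0.533 -0.048  0.064]
vialtop [ 0.618 -0.082  0.114]
dish [0.623 0.253 0.017]
```

View pics/crop0.png

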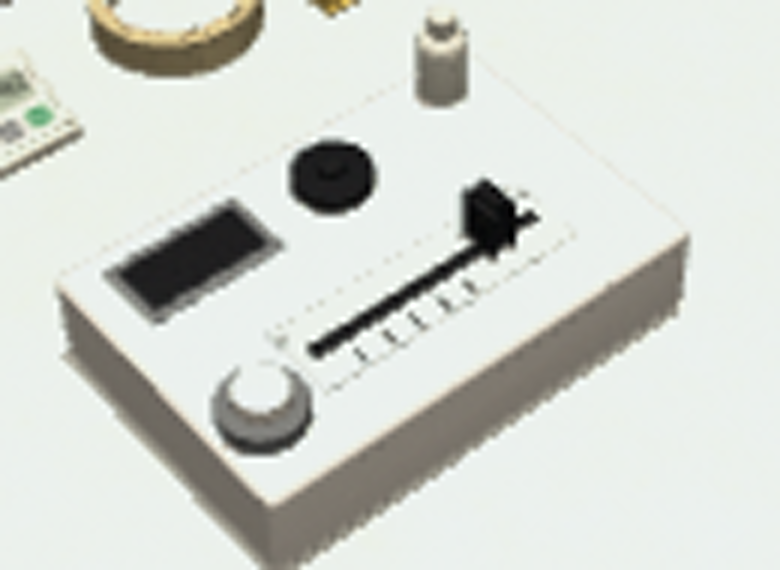

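The crop shows deck corners at crop pixels (58,288), (270,503) and (688,236). The key is at (262,400), the handle at (490,215) near the right end, and the five marks run from (362,353) to (475,288).

```bash
python3 - <<'E'
from h import *
i=ctrl.camera_info("scene")
g=lambda u,v,z:onz(i,180+u/6,160+v/6,z)
P={k:g(*p,.06) for k,p in dict(LB=(58,288),LF=(270,503),RF=(688,236),m5=(362,353),m1=(475,288),slL=(313,352),slR=(535,215)).items()}
for k,v in P.items():print(k,v.round(4))
d=P["LF"]-P["RF"];print("yaw",np.degrees(np.arctan2(-d[0],d[1])),np.linalg.norm(d))
d=P["LB"]-P["LF"];print("yaw",np.degrees(np.arctan2(d[1],d[0])),np.linalg.norm(d))
print("centre",(P["LB"]+P["RF"])/2)
w=ctrl.camera_info("wrist");o=ctrl.observe();c,d=ray(w,w["cx"],w["cy"]);y=np.radians(o["tool_rot"][2])
Rt=np.array([[np.cos(y),np.sin(y),0],[np.sin(y),-np.cos(y),0],[0,0,-1]])
print("cam in tool",Rt.T@(c-o["tool_pos"]),"axis",Rt.T@d)
E
```

```text
LB [0.6383 0.1298 0.06  ]
LF [0.478  0.1274 0.06  ]
RF [ 0.4744 -0.1153  0.06  ]
m5 [0.5174 0.0465 0.06  ]
m1 [ 0.5143 -0.0174  0.06  ]
slL [0.5321 0.063  0.06  ]
slR [ 0.5311 -0.0691  0.06  ]
yaw -0.8434009280598128 0.24270042912322654
yaw 0.8589974050523795 0.16028842086730533
centre [0.55635648 0.00727259 0.06      ]
cam in tool [ 7.14688018e-02  9.23248367e-05 -1.43896823e-01] axis [-0.27747669 -0.00161607  0.96073101]
```

{"api": "servo_tool", "payload": {"commands": [[[-1,40,-33,-8,1],[-1,95,-78,-20,3],[-1,150,-123,-20,5],[-1,205,-168,-20,7],[-1,255,-208,-20,9],[-1,305,-249,-20,11],[-1,355,-290,-20,13],[-1,405,-331,-20,14],[-1,450,-368,-20,14],[-1,490,-400,-20,14]]]}}

```text
t: 1.35
tool_pos: [0.501, -0.0405, 0.2512]
tool_rot: [180.0, 0.0, -0.0]
ft_force: [1.4, -0.8, -1.0]
opening: -0.001
gripper_force: 0.0
```

```bash
python3 - <<'E'
from h import *
import json
w=ctrl.camera_info("wrist");o=ctrl.observe();a=ctrl.capture("wrist")[:,:,::-1]
cv2.imwrite("pics/w1.png",a);print(o["t"],o["tool_pos"],o["tool_rot"],o["opening"],o["ft_force"])
json.dump({k:np.array(v).tolist() for k,v in w.items()},open("w1.json","w"))
E
```

```text
1.35 [ 0.5010498  -0.04054947  0.25117971] [ 1.79983567e+02  3.55524438e-03 -1.79908834e-02] -0.000840553421648134 [ 1.36326858 -0.77492704 -1.01597008]
```

View pics/w1.png

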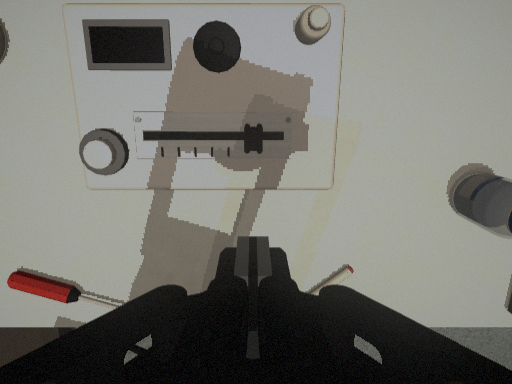

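The wrist view shows the whole photometer. Deck corners are at (66,4), (344,4), (332,189) and (88,189), the handle at (253,138), the marks from (162,152) to (228,152), the key top at (97,155) and the closed fingertips at (253,240).

```bash
python3 - <<'E'
from h import *
import json
w=json.load(open("w1.json"));s=ctrl.camera_info("scene")
a=cv2.imread("pics/w1.png");g=cv2.cvtColor(a,cv2.COLOR_BGR2GRAY)
m=(g[100:180,235:275]<45).astype(np.uint8)
print("handle cols",[(r+100,np.flatnonzero(m[r]).min()+235,np.flatnonzero(m[r]).max()+235) for r in range(14,60,3) if m[r].any()])
C=[onz(w,*p,.06) for p in[(66,4),(344,4),(332,189),(88,189)]]
print(np.round(C,4),np.mean(C,0))
print("marks",[onz(w,u,152,.06).round(4)[:2] for u in(162,179,195,212,228)])
print("slot ends",onz(w,143,135,.06),onz(w,284,135,.06))
print("key",meet(w,(97,155),s,(180+262/6,160+385/6)),onz(w,97,155,.075))
print("cap",meet(w,(217,40),s,(180+333/6,160+170/6)))
print("handle",meet(w,(253,138),s,(180+490/6,160+210/6)))
for z in(.064,.078,.092,.096):print(z,onz(w,253,138,z))
cv2.imwrite("pics/w1c.png",cv2.resize(a[85:190,70:300],None,fx=3.4,fy=3.4,interpolation=cv2.INTER_CUBIC))
E
```

```text
handle cols [(126, np.int64(245), np.int64(261)), (129, np.int64(244), np.int64(262)), (132, np.int64(236), np.int64(274)), (135, np.int64(235), np.int64(274)), (138, np.int64(235), np.int64(274)), (141, np.int64(244), np.int64(261)), (144, np.int64(244), np.int64(261)), (147, np.int64(245), np.int64(261)), (150, np.int64(245), np.int64(261))]
[[ 0.6466  0.1222  0.06  ]
 [ 0.6466 -0.1199  0.06  ]
 [ 0.4794 -0.12    0.06  ]
 [ 0.4795  0.1252  0.06  ]] [0.56301486 0.00185801 0.06      ]
marks [array([0.5169, 0.0481]), array([0.5169, 0.0315]), array([0.5169, 0.0159]), array([ 0.5169, -0.0007]), array([ 0.5169, -0.0163])]
slot ends [0.5333427  0.06512796 0.06      ] [ 0.53331313 -0.07045859  0.06      ]
key (array([0.51729679, 0.10148536, 0.08163057]), np.float64(0.00127585228716298)) [0.51656476 0.10498678 0.075     ]
cap (array([ 0.61552956, -0.01043008,  0.06366913]), np.float64(0.0045456699117508844))
handle (array([ 0.53270491, -0.04115747,  0.08119595]), np.float64(0.0013356221107531624))
0.064 [ 0.5309498  -0.04064459  0.064     ]
0.078 [ 0.53270636 -0.04062631  0.078     ]
0.092 [ 0.53446292 -0.04060803  0.092     ]
0.096 [ 0.5349648 -0.0406028  0.096    ]
```

View pics/w1c.png

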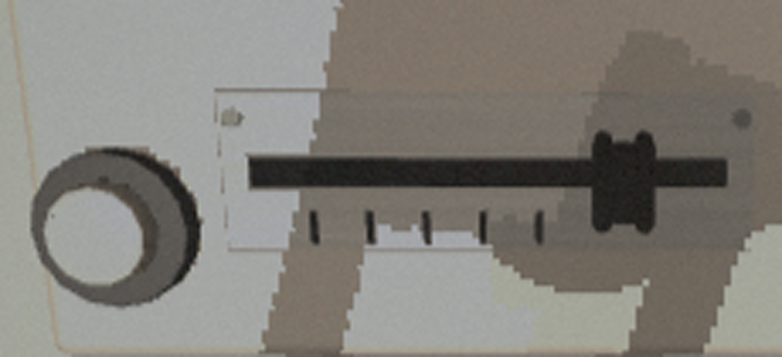

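{"api": "servo_tool", "payload": {"commands": [[[-1,16,22,30,0],[-1,32,45,70,0],[-1,32,45,115,0],[-1,32,45,150,0],[-1,32,45,170,0],[-1,32,45,176,0],[-1,32,45,176,0],[-1,32,45,176,0]]]}}

```text
t: 2.4
tool_pos: [0.533, -0.0878, 0.0764]
tool_rot: [180.0, -0.1, -0.0]
ft_force: [0.6, -0.4, -0.4]
opening: -0.004
gripper_force: 0.0
```

```bash
python3 - <<'E'
from h import *
o=ctrl.observe();print(o["t"],o["tool_pos"],o["ft_force"])
a=ctrl.capture("scene")[:,:,::-1];b=ctrl.capture("wrist")[:,:,::-1]
s=ctrl.camera_info("scene");print(proj(s,o["tool_pos"]),proj(ctrl.camera_info("wrist"),o["tool_pos"]))
c=cv2.resize(a[160:255,180:310],(520,380),interpolation=cv2.INTER_CUBIC)
d=cv2.resize(b[:,100:400],(266,341))
o=np.zeros((380,790,3),np.uint8);o[:,:520]=c;o[:341,522:788]=d
cv2.imwrite("pics/p2.png",o)
E
```

```text
2.4 [ 0.5329621  -0.0878422   0.07639283] [ 0.57113916 -0.44373263 -0.3597977 ]
[273.8164987  188.42300637] [253.47886191 255.31371517]
```

View pics/p2.png

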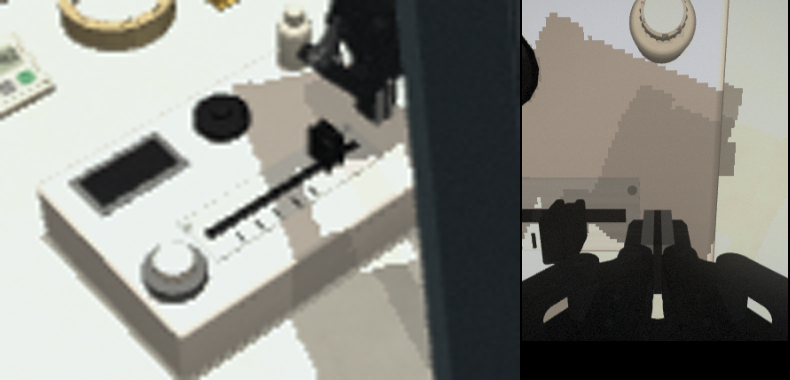

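The tip is clear on the handle's right, at about the handle's row in the wrist view. The vial is untouched. Next is the first approach into the free stretch.

{"api": "servo_tool", "payload": {"commands": [[[-1,0,-6,4,0],[-1,0,-14,5,0],[-1,0,-20,5,0],[-1,0,-25,5,0],[-1,0,-29,5,0],[-1,0,-32,5,0],[-1,0,-35,5,0],[-1,0,-38,5,0],[-1,0,-38,5,0]]]}}

```text
t: 3.62
tool_pos: [0.5322, -0.0493, 0.0703]
tool_rot: [-180.0, -0.0, -0.0]
ft_force: [-0.5, -1.0, -0.4]
opening: 0.0
gripper_force: 0.5
```

```bash
cat > look.py <<'E'
from h import *
import sys
o=ctrl.observe();w=ctrl.camera_info("wrist");b=ctrl.capture("wrist")[:,:,::-1]
print(o["t"],np.round(o["tool_pos"],4),np.round(o["ft_force"],2))
cv2.imwrite(f"pics/{sys.argv[1]}.png",b[150:384,130:390])
g=cv2.cvtColor(np.ascontiguousarray(b),cv2.COLOR_BGR2GRAY)
# dark runs along the row where the handle's back end (x=.542, z=.09) shows
for X in((.541,.092),(.537,.092),(.545,.064)):
    r=int(round(proj(w,np.array([X[0],o["tool_pos"][1]+.02,X[1]]))[1]))
    d=np.flatnonzero(np.diff(np.r_[0,(g[r]<40).astype(int),0]))
    print(X,r,[(d[k],d[k+1],onz(w,d[k],r,X[1])[1].round(4),onz(w,d[k+1],r,X[1])[1].round(4)) for k in range(0,len(d),2) if d[k+1]-d[k]>4])
E
python3 look.py w3
```

```text
3.625 [ 0.5322 -0.0493  0.0703] [-0.55 -0.96 -0.38]
(0.541, 0.092) 260 [(np.int64(178), np.int64(191), np.float64(-0.0199), np.float64(-0.025)), (np.int64(192), np.int64(235), np.float64(-0.0254), np.float64(-0.0421)), (np.int64(249), np.int64(257), np.float64(-0.0476), np.float64(-0.0507)), (np.int64(271), np.int64(287), np.float64(-0.0562), np.float64(-0.0624))]
(0.537, 0.092) 269 [(np.int64(179), np.int64(234), np.float64(-0.0201), np.float64(-0.0417)), (np.int64(249), np.int64(257), np.float64(-0.0476), np.float64(-0.0507)), (np.int64(272), np.int64(289), np.float64(-0.0566), np.float64(-0.0633))]
(0.545, 0.064) 224 []
```

View pics/w3.png

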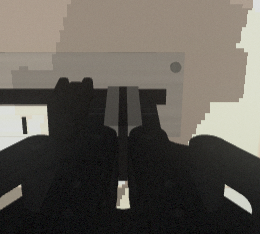

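The tip touches the handle, at about (205,235) in the full picture, and reads 1 N. The handle is at about s = 0.026, at the foot of the first ridge. I'll now push in small increments.

{"api": "servo_tool", "payload": {"commands": [[[-1,0,-1,0,0],[-1,0,-2,0,0],[-1,0,-2,0,0]]]}}

```text
t: 4.05
tool_pos: [0.5323, -0.0472, 0.0703]
tool_rot: [-180.0, -0.0, -0.0]
ft_force: [0.2, 0.7, 0.4]
opening: -0.001
gripper_force: 0.1
```

{"api": "servo_tool", "payload": {"commands": [[[-1,0,-1,0,0],[-1,0,-2,0,0],[-1,0,-2,0,0]]]}}

```text
t: 4.42
tool_pos: [0.5322, -0.0453, 0.0703]
tool_rot: [-180.0, 0.0, -0.0]
ft_force: [-0.6, 0.6, 0.8]
opening: 0.002
gripper_force: 0.0
```

{"api": "servo_tool", "payload": {"commands": [[[-1,0,-1,0,0],[-1,0,-2,0,0],[-1,0,-2,0,0]]]}}

```text
t: 4.8
tool_pos: [0.5322, -0.0434, 0.0703]
tool_rot: [-180.0, -0.0, -0.0]
ft_force: [-0.0, -0.0, 0.4]
opening: 0.003
gripper_force: 0.0
```

{"api": "servo_tool", "payload": {"commands": [[[-1,0,-1,0,0],[-1,0,-2,0,0],[-1,0,-2,0,0]]]}}

```text
t: 5.18
tool_pos: [0.5322, -0.0414, 0.0703]
tool_rot: [-180.0, 0.0, -0.0]
ft_force: [0.3, 0.4, 0.3]
opening: 0.003
gripper_force: 0.0
```

```bash
python3 look.py w4
```

```text
5.175 [ 0.5322 -0.0414  0.0703] [0.26 0.35 0.28]
(0.541, 0.092) 260 [(np.int64(170), np.int64(176), np.float64(-0.0089), np.float64(-0.0113)), (np.int64(180), np.int64(217), np.float64(-0.0128), np.float64(-0.0272)), (np.int64(219), np.int64(235), np.float64(-0.028), np.float64(-0.0343)), (np.int64(249), np.int64(257), np.float64(-0.0397), np.float64(-0.0428)), (np.int64(271), np.int64(287), np.float64(-0.0483), np.float64(-0.0545))]
(0.537, 0.092) 269 [(np.int64(173), np.int64(234), np.float64(-0.0099), np.float64(-0.0338)), (np.int64(249), np.int64(257), np.float64(-0.0397), np.float64(-0.0428)), (np.int64(272), np.int64(289), np.float64(-0.0487), np.float64(-0.0554))]
(0.545, 0.064) 224 []
```

```bash
cat > hp.py <<'E'
from h import *
import sys
# crop offset (130,150); dark run above the slot = handle's back end
for n in sys.argv[1:]:
    g=cv2.imread(f"pics/{n}.png",0)
    for r in(76,79,82,85,88):
        d=np.flatnonzero(np.diff(np.r_[0,(g[r]<70).astype(int),0]))+130
        print(n,r+150,d.tolist())
E
python3 hp.py w3 w4
```

```text
w3 226 []
w3 229 [189, 198, 213, 222]
w3 232 [187, 199, 201, 223]
w3 235 [186, 223]
w3 238 [184, 224, 249, 257]
w4 226 []
w4 229 [182, 191, 206, 215]
w4 232 [180, 192, 194, 216]
w4 235 [179, 216]
w4 238 [177, 217, 249, 257]
```

The handle snapped into stop 1: relative to the finger it jumped ahead 3 mm, giving s ≈ 0.0395. Contact follows s ≈ TCP y + 0.078, so the second ridge should come at TCP y ≈ -0.030.

{"api": "servo_tool", "payload": {"commands": [[[-1,0,-2,0,0],[-1,0,-4,0,0],[-1,0,-6,0,0],[-1,0,-8,0,0],[-1,0,-9,0,0],[-1,0,-10,0,0],[-1,0,-10,0,0]]]}}

```text
t: 6.1
tool_pos: [0.5322, -0.0311, 0.0703]
tool_rot: [-180.0, 0.0, -0.0]
ft_force: [0.3, 0.3, -0.3]
opening: -0.0
gripper_force: 0.0
```

```bash
python3 look.py w5|head -1; python3 hp.py w5
```

```text
6.1 [ 0.5322 -0.0311  0.0703] [ 0.32  0.26 -0.26]
w5 226 []
w5 229 [188, 198, 213, 222]
w5 232 [187, 199, 200, 223]
w5 235 [186, 223]
w5 238 [184, 223, 249, 257]
```

{"api": "servo_tool", "payload": {"commands": [[[-1,0,-1,0,0],[-1,0,-2,0,0],[-1,0,-3,0,0],[-1,0,-3,0,0]]]}}

```text
t: 6.65
tool_pos: [0.5322, -0.0284, 0.0703]
tool_rot: [-180.0, 0.0, -0.0]
ft_force: [-0.0, -0.6, -0.7]
opening: 0.001
gripper_force: 0.0
```

```bash
python3 look.py w6|head -1; python3 hp.py w6
```

```text
6.65 [ 0.5322 -0.0284  0.0703] [-0.04 -0.57 -0.71]
w6 226 []
w6 229 [175, 185, 200, 209]
w6 232 [174, 186, 187, 210]
w6 235 [172, 210]
w6 238 [170, 210, 249, 257]
```

That was the second click (s ≈ 0.055). The third is expected 16 mm further.

{"api": "servo_tool", "payload": {"commands": [[[-1,0,-2,0,0],[-1,0,-4,0,0],[-1,0,-6,0,0],[-1,0,-8,0,0],[-1,0,-10,0,0],[-1,0,-12,0,0],[-1,0,-14,0,0],[-1,0,-15,0,0],[-1,0,-16,0,0],[-1,0,-16,0,0]]]}}

```text
t: 7.95
tool_pos: [0.5322, -0.0123, 0.0703]
tool_rot: [-180.0, 0.0, -0.0]
ft_force: [-0.6, 0.4, -0.1]
opening: -0.0
gripper_force: 0.0
```

```bash
python3 look.py w7|head -1; python3 hp.py w7
```

```text
7.95 [ 0.5322 -0.0123  0.0703] [-0.59  0.44 -0.12]
w7 226 []
w7 229 [176, 185, 200, 209]
w7 232 [174, 186, 187, 210]
w7 235 [172, 210]
w7 238 [170, 210, 249, 257]
```

Third click: the handle centre is at y ≈ 0.015, s ≈ 0.071, with the finger 3 mm clear of it. Next I back off, rise and go over the key.

{"api": "servo_tool", "payload": {"commands": [[[-1,0,4,0,0],[-1,0,8,-5,0],[-1,0,8,-40,0],[-1,0,8,-80,0],[-1,0,0,-100,0],[-1,-5,-30,-105,0],[-1,-10,-70,-105,0],[-1,-14,-100,-105,0],[-1,-14,-114,-105,0],[-1,-14,-114,-105,0]]]}}

```text
t: 9.25
tool_pos: [0.5186, 0.1017, 0.1755]
tool_rot: [180.0, -0.0, 0.0]
ft_force: [-0.2, 0.6, 0.5]
opening: 0.006
gripper_force: 0.0
```

```bash
python3 - <<'E'
from h import *
import json
w=ctrl.camera_info("wrist");o=ctrl.observe();a=ctrl.capture("wrist")[:,:,::-1];s=ctrl.capture("scene")[:,:,::-1]
print(o["t"],o["tool_pos"],o["ft_force"])
json.dump({k:np.array(v).tolist() for k,v in w.items()},open("w8.json","w"))
cv2.imwrite("pics/w8.png",a);cv2.imwrite("pics/s8.png",s)
c=np.zeros((384,790,3),np.uint8);c[:,:400]=a[:,112:];c[:,402:]=cv2.resize(s[160:256,200:297],(388,384),interpolation=cv2.INTER_CUBIC)
cv2.imwrite("pics/p8.png",c)
for z in(.066,.075,.082):print(z,proj(w,np.array([.518,.1017,z])),proj(ctrl.camera_info("scene"),np.array([.518,.1017,z])))
E
```

```text
9.25 [0.51856423 0.10167102 0.17552205] [-0.17816638  0.63974051  0.52898993]
0.066 [252.96818653 191.12996823] [223.59907224 227.73672982]
0.075 [252.98388977 194.4669689 ] [223.36782084 225.59512291]
0.082 [252.99686034 197.22326717] [223.18574481 223.90892642]
```

View pics/p8.png

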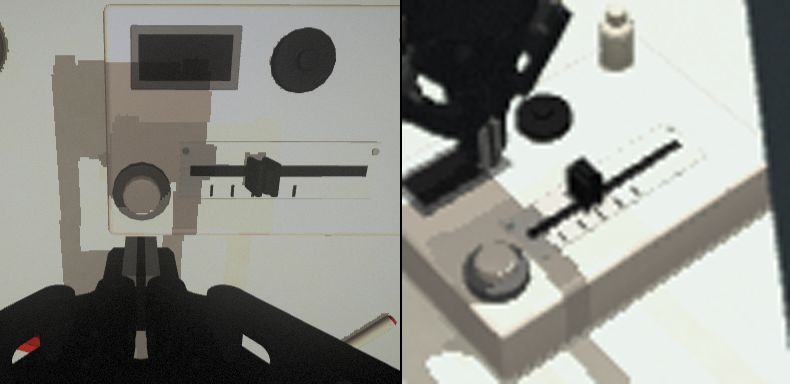

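In the wrist view the key top is centred at (253,195), and in the scene view at (224,225.5). Both agree with (0.518, 0.102, ~0.075). The handle stands at the third mark and the tip is over the key, so I descend.

{"api": "servo_tool", "payload": {"commands": [[[-1,0,0,25,0],[-1,0,0,55,0],[-1,0,0,78,0],[-1,0,0,88,0],[-1,0,0,92,0],[-1,0,0,92,0]]]}}

```text
t: 10.1
tool_pos: [0.5188, 0.1012, 0.0838]
tool_rot: [180.0, -0.0, -0.1]
ft_force: [-0.8, 0.5, 0.8]
opening: -0.002
gripper_force: 0.0
```

{"api": "servo_tool", "payload": {"commands": [[[-1,0,0,2,0],[-1,0,0,4,0],[-1,0,0,4,0]]]}}

```text
t: 10.48
tool_pos: [0.5191, 0.1015, 0.0799]
tool_rot: [180.0, -0.1, -0.0]
ft_force: [0.8, -0.7, 2.8]
opening: 0.003
gripper_force: 1.3
```

{"api": "servo_tool", "payload": {"commands": [[[-1,0,0,1,0],[-1,0,0,3,0],[-1,0,0,3,0]]]}}

```text
t: 10.85
tool_pos: [0.5191, 0.1014, 0.0766]
tool_rot: [180.0, -0.1, -0.0]
ft_force: [2.4, -1.1, 3.7]
opening: 0.004
gripper_force: 2.2
```

{"api": "servo_tool", "payload": {"commands": [[[-1,0,0,1,0],[-1,0,0,2,0],[-1,0,0,2,0]]]}}

```text
t: 11.22
tool_pos: [0.5191, 0.1015, 0.0759]
tool_rot: [180.0, -0.1, -0.0]
ft_force: [-1.0, -1.0, 14.6]
opening: 0.001
gripper_force: 7.4
```

{"api": "servo_tool", "payload": {"commands": [[[-1,0,0,1,0],[-1,0,0,1,0],[-1,0,0,1,0]]]}}

```text
t: 11.6
tool_pos: [0.5192, 0.1015, 0.0758]
tool_rot: [180.0, -0.2, -0.0]
ft_force: [-3.2, -1.2, 21.0]
opening: 0.001
gripper_force: 10.9
```

The key has bottomed: the force jumped to 21 N with no more travel. Releasing and rising.

{"api": "servo_tool", "payload": {"commands": [[[-1,0,0,-2,0],[-1,0,0,-6,0],[-1,0,0,-15,0],[-1,0,0,-40,0],[-1,0,0,-75,0],[-1,0,0,-100,0],[-1,0,0,-100,0],[-1,0,0,-100,0]]]}}

```text
t: 12.6
tool_pos: [0.517, 0.1016, 0.1721]
tool_rot: [-180.0, 0.2, -0.0]
ft_force: [0.8, -0.5, -1.2]
opening: 0.001
gripper_force: 0.0
```

```bash
python3 - <<'E'
from h import *
o=ctrl.observe();a=ctrl.capture("wrist")[:,:,::-1];s=ctrl.capture("scene")[:,:,::-1]
print(o["t"],o["tool_pos"],o["ft_force"])
c=np.zeros((384,790,3),np.uint8);c[:,:400]=a[:,112:];c[:,402:]=cv2.resize(s[160:256,200:297],(388,384),interpolation=cv2.INTER_CUBIC)
cv2.imwrite("pics/p9.png",c)
d=cv2.absdiff(s,cv2.imread("pics/s8.png"))[160:256,225:297];print("scene change px",(d.max(2)>40).sum())
E
```

```text
12.6 [0.51703661 0.10159243 0.1720704 ] [ 0.79712437 -0.52439989 -1.20517976]
scene change px 243
```

View pics/p9.png

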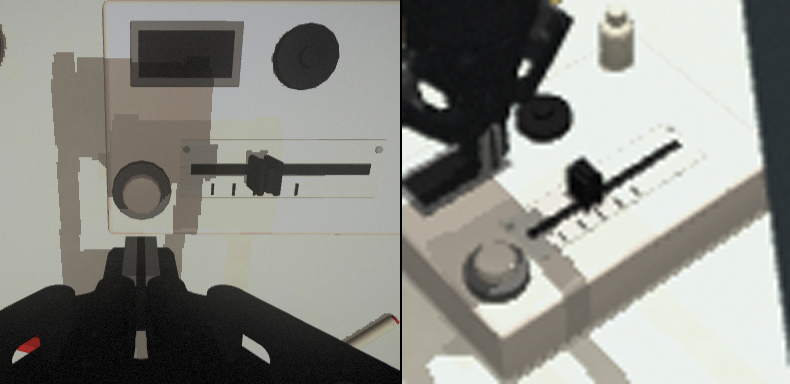

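The handle is unchanged at the third mark, near (262,172). The key is up again at (141,193), the vial is in place and the robot is clear.

```bash
python3 -c "
from cell import ctrl
print(ctrl.close_job())"
```

```text
the job is handed in; nothing more can be done
None
```

The filter slide is in its third stop (third click, camera-measured at 0.071 m against a nominal 0.072), the round key was pressed fully down and sprang back, and I handed the job in at about 13 s with the robot touching nothing.

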